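# Hone both sides of a bench scraper

## Robot

A 6-joint arm with a two-finger parallel gripper is mounted at the origin on a cart in front of the work surface, level with it; the furniture and walls round the work are solid. World frame = base frame: x ahead of the robot, y to its left, z up, the work surface at z = 0. Lengths are in m, angles in degrees, forces in N, time in s.
With the tool pointing down it reaches from about 0.25 to 0.725 m from the base axis. Payload 9.7 kg.
Tool frame: the origin (TCP) lies between the finger pads; the fingertips stand bot.tcp_to_tips ahead of it and the grasp point (between the pads) lies 11 mm behind it (bot.tcp_to_tips is the distance from the TCP to the fingertips, in m); z points along the fingers, y is the line along which they close (so a half turn about z gives the same grasp; the last joint's range is limited). The gripper opens to 85 mm and grips with 20 to 120 N. Pads are 22 mm wide; open, the fingers measure 114 mm over their backs; the gripper's body (76 mm by 85 mm) begins 54 mm behind the grasp point. The pads swing forward as they close: fully open they stand 13 mm farther back than shut.
Start: joints at [67.724, 4.979, 10.078, 95.1, 0, 90], TCP at [0.208, 0.509, 0.239] pointing down, gripper open.
Joint ranges: [-179.16, 179.16], [-48.56, 103.87], [-65.8, 70.77], [-126.05, 130.52], [-82.76, 87.17], [-180, 180]. Speed limits (degrees/s): [127.2, 127.2, 147.25, 180, 180, 180].

## Interface

Orientations are given as [roll, pitch, yaw] about the fixed x, y, z axes, in that order (R = Rz(yaw) Ry(pitch) Rx(roll)).
In Python, from workcell import bot gives the robot as it stands. The module is installed in compiled form; this text tells all that it offers.
- The arm moves only by the tool carry_out, never from a script. Its arguments are lists of equal length, an entry for each row: "linear": the shift along the world's x, y, z normalised to -1 to 1, where 1 is 2 cm, a list of three; "rotation": the turn, a rotation vector about the world's x, y, z normalised to -1 to 1, where 1 is 8 degrees, a list of three; "grip": the closure, from -1 (fully open) to 1 (shut). In form: {"linear": [[tx, ty, tz], ...], "rotation": [[rx, ry, rz], ...], "grip": [grip, ...]}. A call has 1 to 12 rows; each row shifts and turns the commanded pose from where the row before left it; what a row does not reach is not made up. A row lasts 1/10 s, in which the tool goes at most 50 mm and 8.59 degrees, less where a joint would pass 70% of its speed; a pose out of reach is approached as far as the arm can. A call with a number of a shift or a turn outside -1 to 1 is refused whole. A call with a gripper value outside its range is refused whole. The fingers move at their own pace and stop on an object; "grip_force" is the grip in N (left out, the last holds). Time passes only in rows, so rows that do not move let the fingers close. It gives the time, the measured TCP pose, the force, the opening and the grip force at its end, in the units of the state.
- bot.get_obs(): the state, without advancing time (a new reading comes with each control period).
- bot.camera(name): name is "scene" or "top"; returns the picture (480x640x3 uint8, blue, green, red); there is no depth.
- bot.camera_model(name): a dict with "fx", "fy", "cx", "cy" (pixels), "camera_from_world" (4x4, takes a point from world to camera coordinates). Camera axes: x right, y up, looking along -z (the intrinsics and any distortion apply to the point x, -y, -z); pixel columns grow to the right and rows downward; lengths in m; the calibration is good to about 2 mm. A picture is of the moment at which its call begins. camera_model takes no time and is no camera call.
- bot.job_done(): hands the job in; it is judged then, once.
The state is a dict: "time": time; "q": joint angles; "qd": joint speeds; "joint_efforts": joint torques, N m; "ee_pos": TCP position; "tcp_rot": TCP orientation; "wrist_force": force on the tool from outside, world axes, zero at the start; "torque": the same for the moment, N m; "opening": finger opening in m; "grasp_force": force on a finger pad.
Only numpy, scipy, OpenCV 4.12 (cv2) and the standard library are available. Lean on these libraries where they do the work, as an engineer would, in place of code of your own. Each camera call takes 0.05 s, during which the arm holds its last target. There are 200 camera calls.

## Task

Take the wide scraper from the stand and hone it on the leaning sharpening stone: riveted side first, blade flat against the stone and pressing it in on its springs, the edge starting near the foot of the stone and drawn up its slope to near the top. Then turn the scraper round and hone the plain side with the same stroke, and drop it into the steel pan so that it ends lying flat inside. Leave the narrow scraper and the other things on the counter where they are.

Things in the scene. Friction and masses are not known exactly. Their poses are not given: they have to be found in the camera images.
- wide_scraper: wide bench scraper, loose, about 0.22 kg, 113 mm high. Origin: middle of the blade's free edge; x along edge and handle, y through the blade (-y the riveted side, +y the plain side), z from edge up to handle. Steel blade 110 mm wide, 3 thick, z 0 to 85; wooden handle 110 long, 22 thick, z 85 to 113 mm. Starts upright, edge down, in either slot of the stand, riveted side towards the stand's -y
- wide_scraper_grip (a point): middle of the wide scraper's handle, 99 mm above the edge; axes as the scraper's
- riveted_side (a point): point on the handle's face on the riveted side (three round rivet heads there, none on the other side), 11 mm from the handle's middle along the scraper's -y; 99 mm above the edge
- scraper_middle (a point): middle of the wide scraper, in the blade 56 mm above the edge
- narrow_scraper: the other, narrower scraper in the stand: the same build, but blade and handle are 72 mm wide; origin at the middle of its blade edge, axes as for the wide scraper; leave it where it is
- stand: fixed wooden stand, 134 mm (x) by 115 mm (y), 55 mm high, origin at the middle of its underside; two slots along x at y = -42.5 and +42.5 mm, each 6 mm wide, 118 mm long, floor 8 mm above the counter, so a scraper must be lifted at least 50 mm straight up to come free
- sharpener: fixed sharpener with its sprung stone: base 135 mm (x) by 100 mm (y), about 90 mm high; origin at counter level; it faces its own -x (the stone's face looks to -x and up). Behind the stone (+x) stand a steel back plate and two struts, no higher than the stone
- stone_foot (a point): middle of the lower edge of the stone's flat working face, 30 mm above the counter, moving with the stone. z up the slope (35 degrees from vertical, leaning back), y across, x straight into the stone; -x is the face's outward normal. Face: y -35 to 35 mm, z 0 to 70 mm; stone 18 mm thick. A blade flat on it has its z along this z, so the tool holding it is tilted 35 degrees
- stone (a joint): how far the stone is pushed in along its x against its springs (m): 0 at rest, 0.014 at the stop; about 1.5 N starts it and 0.3 N more per mm. 0.004 or more counts as pressed in
- pan: loose shallow steel pan, rectangular, 198 mm (x) by 263 mm (y), 40 mm high, origin at the middle of its underside; inside, the flat floor is about 150 mm (x) by 222 mm (y), 2 mm above the counter
- dip_bowl: white bowl, 101 mm across, 45 high; bystander; origin at the middle of its underside
- lemon: lemon lying down, 78x55x56 mm; bystander; origin under its middle, at the surface
- salt_shaker: glass shaker with a grey top, 44 mm across, 90 high; bystander; origin at the middle of its underside
- squeeze_bottle: white squeeze bottle, 49x80x185 mm; bystander; origin at the middle of its underside
- preserve_jar: glass jar with a green lid, 68x74x84 mm; bystander; origin at the middle of its underside
- soy_bottle: slim glass bottle, 56 mm across, 214 high; bystander; origin at the middle of its underside

How it is judged (in metres and radians):
On the way, in this order (a step that is already met when the one before it is completed fails the run):
1. the riveted side lies flat on the stone, edge near the stone's foot (at most 24 mm up its slope), stone pressed in at least 4 mm (value of joint stone above 0.004 m and contact force between wide_scraper and sharpener above 0.4 N and z of wide_scraper in the frame of stone_foot between -0.008 and 0.024 m and y of wide_scraper in the frame of stone_foot between -0.035 and 0.035 m and angle between the y axis of wide_scraper and the x axis of stone_foot, either way round below 0.18 rad and angle between the z axis of wide_scraper and the z axis of stone_foot, either way round below 0.25 rad and x of riveted_side in the frame of stone_foot above 0.002 m), for 0.1 s.
2. still the riveted side pressed flat, edge drawn up near the top (42 to 69 mm up the slope), stone pressed in at least 4 mm (value of joint stone above 0.004 m and contact force between wide_scraper and sharpener above 0.4 N and z of wide_scraper in the frame of stone_foot between 0.042 and 0.069 m and y of wide_scraper in the frame of stone_foot between -0.035 and 0.035 m and angle between the y axis of wide_scraper and the x axis of stone_foot, either way round below 0.18 rad and angle between the z axis of wide_scraper and the z axis of stone_foot, either way round below 0.25 rad and x of riveted_side in the frame of stone_foot above 0.002 m), for 0.1 s.
3. the plain side lies flat on the stone, edge near the foot, stone pressed in at least 4 mm (value of joint stone above 0.004 m and contact force between wide_scraper and sharpener above 0.4 N and z of wide_scraper in the frame of stone_foot between -0.008 and 0.024 m and y of wide_scraper in the frame of stone_foot between -0.035 and 0.035 m and angle between the y axis of wide_scraper and the x axis of stone_foot, either way round below 0.18 rad and angle between the z axis of wide_scraper and the z axis of stone_foot, either way round below 0.25 rad and x of riveted_side in the frame of stone_foot below -0.005 m), for 0.1 s.
4. the plain side pressed flat, edge drawn up near the top, stone pressed in at least 4 mm (value of joint stone above 0.004 m and contact force between wide_scraper and sharpener above 0.4 N and z of wide_scraper in the frame of stone_foot between 0.042 and 0.069 m and y of wide_scraper in the frame of stone_foot between -0.035 and 0.035 m and angle between the y axis of wide_scraper and the x axis of stone_foot, either way round below 0.18 rad and angle between the z axis of wide_scraper and the z axis of stone_foot, either way round below 0.25 rad and x of riveted_side in the frame of stone_foot below -0.005 m), for 0.1 s.
At the end, for the whole second after the job is handed in: The wide scraper rests, let go, flat inside the pan: its middle within 40 mm (pan x) and 90 mm (pan y) of the pan's middle and below 30 mm, its blade within 0.3 rad of level (x of scraper_middle in the frame of pan between -0.04 and 0.04 m and y of scraper_middle in the frame of pan between -0.09 and 0.09 m and height (world z) of scraper_middle below 0.03 m and (angle between wide_scraper's own y axis and vertical below 0.3 rad or angle between wide_scraper's own y axis and vertical above 2.84 rad) and linear speed of wide_scraper below 0.02 m/s and contact force between wide_scraper and pan above 0.2 N); the robot touches nothing.
It fails at once if the narrow scraper is moved more than 40 mm (distance of narrow_scraper from where it was at the start of the episode above 0.04 m).
It fails at once if one of the other things on the counter (bowl, lemon, shaker, jar, bottles) is moved more than 40 mm (distance of any of dip_bowl, lemon, salt_shaker, squeeze_bottle, preserve_jar, soy_bottle from where it was at the start of the episode above 0.04 m).
It also fails if it takes over 72 s, if anything falls off the work surface, if the arm or the gripper's body presses on something with over 40 N, if the wrist force passes 120 N, or if a joint passes its speed limit or range.

## Working session

There is one attempt and no reset: what is moved stays moved. The work goes in short steps, Python scripts to look and compute and a tool call to move; the robot and the scene stay as the last step left them, time stands still between calls to the robot, and variables do not carry over. Pictures are saved under pics/ and viewed, at most 10 in all, crops included, and the job is handed in when it is done.

Besides the shell and the picture viewer there is one more tool, called after ">>>" by a JSON object that holds its "api" and its "payload". carry_out: Moves the arm, as the interface text tells. Its arguments: {"type":"object","properties":{"linear":{"type":"array","items":{"type":"array","items":{"type":"number"}}},"rotation":{"type":"array","items":{"type":"array","items":{"type":"number"}}},"grip":{"type":"array","items":{"type":"number"}},"grip_force":{"type":"number"}},"required":["linear","rotation","grip"]}

```bash
mkdir -p pics; python3 - <<'E'
from workcell import bot
import cv2,numpy as np
for n in("scene","top"):
    cv2.imwrite(f"pics/{n}0.png",bot.camera(n)); m=bot.camera_model(n)
    print(n,{k:(np.round(v,4).tolist() if k=="camera_from_world" else v) for k,v in m.items()})
print(bot.tcp_to_tips); print(bot.get_obs())
E
```

```text
scene {'fx': 503.9471973205472, 'fy': 503.9471973205472, 'cx': 318.93759579383925, 'cy': 242.04379746325918, 'camera_from_world': [[0.8706, -0.4919, 0.01, -0.4885], [0.2992, 0.5453, 0.783, -0.2286], [-0.3906, -0.6787, 0.6219, -0.8753], [0.0, 0.0, 0.0, 1.0]]}
top {'fx': 521.2170673016902, 'fy': 521.2170673016902, 'cx': 324.83977350365933, 'cy': 234.38987116362847, 'camera_from_world': [[-0.0145, -0.9999, -0.0031, 0.0011], [0.9942, -0.0147, 0.1069, -0.5578], [-0.1069, -0.0016, 0.9943, -1.2078], [0.0, 0.0, 0.0, 1.0]]}
0.008
{'time': 0.1, 'q': array([6.77246844e+01, 5.00734472e+00, 1.00375945e+01, 9.50979802e+01,
       1.83668252e-04, 9.00018047e+01]), 'qd': array([ 0.10901581, -0.0753567 ,  0.08225616,  0.08301596,  0.11237722,
        0.02709313]), 'joint_efforts': array([ 2.19200476e-03, -5.21557045e+01,  4.65655088e+01,  1.60531449e-02,
        1.36628501e-04, -8.20991914e-07]), 'ee_pos': array([0.20840739, 0.50877631, 0.23864721]), 'tcp_rot': array([-1.79932270e+02, -1.81534762e-04,  1.57722879e+02]), 'wrist_force': array([-0.85597058,  0.16719449, -0.32899644]), 'torque': array([-0.00970632, -0.01325533,  0.01533481]), 'grasp_force': 0.0, 'opening': 0.0855093634293316}
```

View pics/scene0.png

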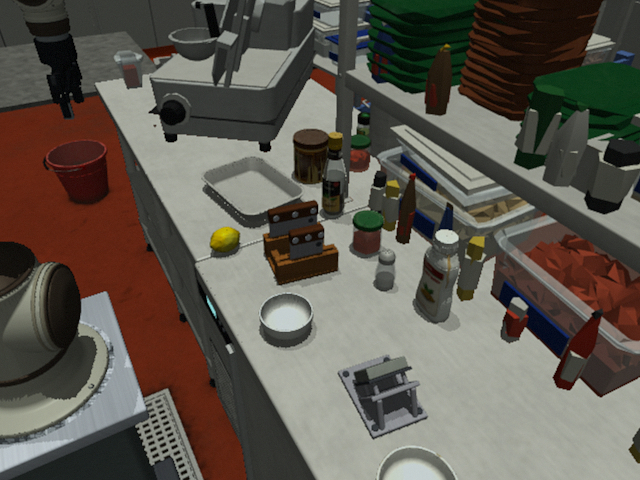

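View pics/top0.png

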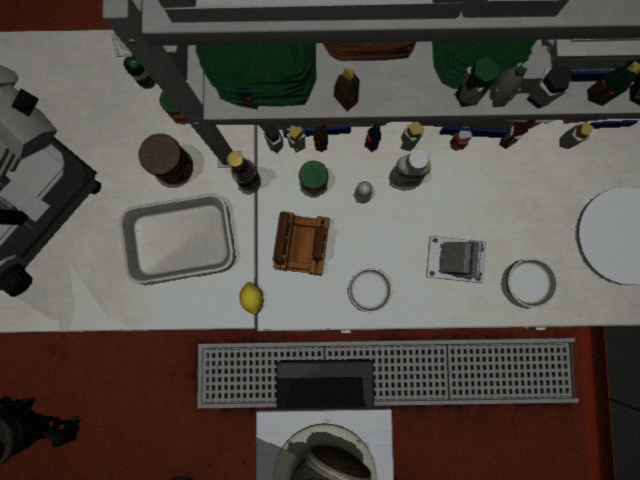

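```bash
python3 - <<'E'
import cv2,numpy as np
t=cv2.imread("pics/top0.png");s=cv2.imread("pics/scene0.png")
f=lambda im,x,y,w,h,k:cv2.resize(im[y:y+h,x:x+w],(w*k,h*k),interpolation=cv2.INTER_CUBIC)
a=f(t,265,200,75,80,5);b=f(t,420,225,75,65,5);c=f(s,255,195,90,95,4);d=f(s,330,345,105,95,4)
o=np.zeros((800,800,3),np.uint8)[:600]
o=np.zeros((400+0,375+375,3),np.uint8);o[:400,:375]=a;o[:325,375:750]=b;cv2.imwrite("pics/c1.png",o)
o=np.zeros((380,360+420,3),np.uint8);o[:,:360]=c;o[:,360:]=d;cv2.imwrite("pics/c2.png",o)
E
```

```text
(no output)
```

View pics/c1.png

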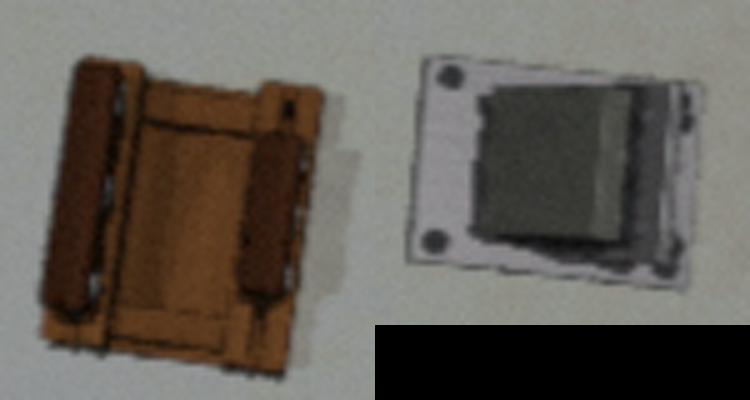

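View pics/c2.png

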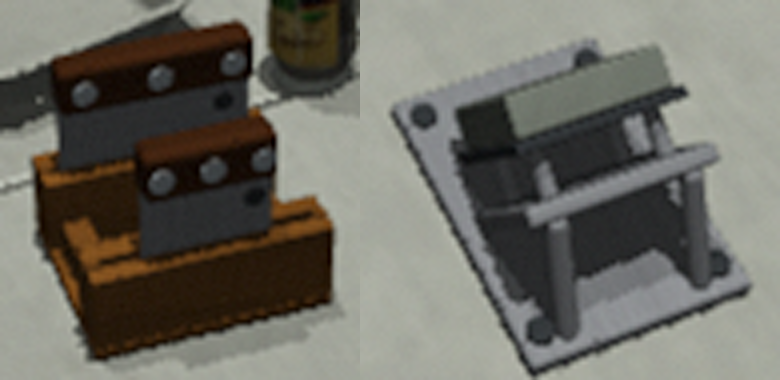

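```bash
cat > h.py <<'E'
import numpy as np
from scipy.optimize import least_squares
from workcell import bot
M={n:bot.camera_model(n) for n in("scene","top")}
def proj(n,P):
    m=M[n];T=np.array(m["camera_from_world"]);P=np.atleast_2d(P)@T[:3,:3].T+T[:3,3]
    return np.c_[m["cx"]+m["fx"]*P[:,0]/-P[:,2],m["cy"]+m["fy"]*-P[:,1]/-P[:,2]]
def ray(n,px,z):
    m=M[n];T=np.array(m["camera_from_world"]);R=T[:3,:3];C=-R.T@T[:3,3]
    px=np.atleast_2d(np.float64(px));d=np.c_[(px[:,0]-m["cx"])/m["fx"],-(px[:,1]-m["cy"])/m["fy"],-np.ones(len(px))]@R
    return C+d*((z-C[2])/d[:,2])[:,None]
def crop(p,ox,oy,k): return np.array(p)/k+[ox,oy]-0.5+0.5/k
E
python3 - <<'E'
from h import *
np.set_printoptions(precision=4,suppress=True)
A=lambda p:crop(p,265,200,5); B=lambda p:crop(p,420,225,5); C=lambda p:crop(p,255,195,4); D=lambda p:crop(p,330,345,4)
print("handle top",ray("top",A([[78,62],[120,68],[45,303],[88,310]]),.121))
print("narrow",ray("top",A([[258,132],[303,137],[240,292],[282,298]]),.121))
print("stand top",ray("top",A([[325,88],[285,375],[42,340]]),.055))
print("rivets scene",ray("scene",C([[84,94],[161,77],[234,62]]),.107), "handle top scene front",ray("scene",C([[58,82],[250,45]]),.117))
print("base top",ray("top",B([[53,57],[32,262],[328,82],[310,290]]),.006))
print("base scene",ray("scene",D([[32,105],[237,40],[172,375],[388,288]]),.006))
print("stone top edge",ray("top",B([[234,88],[223,238]]),.0873),"foot",ray("top",B([[115,90],[103,235]]),.03))
# pan rim in top
print("pan rim",ray("top",[[123,213],[225,195],[236,267],[132,285]],.04))
for o,p,z in(("lemon",[251,298],.03),("bowl",[370,290],.045),("bowl2",[529,283],.045),("soy",[236,160],.214),("jar",[314,175],.084),("salt",[364,188],.09),("sq",[418,160],.185)): print(o,ray("top",p,z))
for n in M: T=np.array(M[n]["camera_from_world"]);print(-T[:3,:3].T@T[:3,3])
E
```

```text
handle top [[0.5992 0.0907 0.121 ]
 [0.5962 0.0722 0.121 ]
 [0.4928 0.1057 0.121 ]
 [0.4895 0.0869 0.121 ]]
narrow [[ 0.5668  0.0116  0.121 ]
 [ 0.5643 -0.0082  0.121 ]
 [ 0.4964  0.0204  0.121 ]
 [ 0.4935  0.002   0.121 ]]
stand top [[ 0.5953 -0.0188  0.055 ]
 [ 0.4619  0.0017  0.055 ]
 [ 0.4797  0.1138  0.055 ]]
rivets scene [[0.5019 0.0826 0.107 ]
 [0.5445 0.0769 0.107 ]
 [0.5854 0.0704 0.107 ]] handle top scene front [[0.489  0.086  0.117 ]
 [0.5936 0.0677 0.117 ]]
base top [[ 0.5526 -0.2617  0.006 ]
 [ 0.454  -0.2481  0.006 ]
 [ 0.5385 -0.394   0.006 ]
 [ 0.4387 -0.3807  0.006 ]]
base scene [[ 0.4563 -0.2518  0.006 ]
 [ 0.5555 -0.2661  0.006 ]
 [ 0.4379 -0.3869  0.006 ]
 [ 0.5352 -0.398   0.006 ]]
stone top edge [[ 0.5291 -0.3265  0.0873]
 [ 0.4616 -0.3187  0.0873]] foot [[ 0.5341 -0.2857  0.03  ]
 [ 0.4656 -0.2774  0.03  ]]
pan rim [[0.6147 0.4702 0.04  ]
 [0.6543 0.2288 0.04  ]
 [0.483  0.202  0.04  ]
 [0.4446 0.4446 0.04  ]]
lemon [[0.4103 0.1683 0.03  ]]
bowl [[ 0.4249 -0.1099  0.045 ]]
bowl2 [[ 0.4357 -0.4789  0.045 ]]
soy [[0.6942 0.1727 0.214 ]]
jar [[0.6896 0.0158 0.084 ]]
salt [[ 0.6563 -0.0979  0.09  ]]
sq [[ 0.6958 -0.2058  0.185 ]]
[ 0.1518 -0.7098  0.7282]
[ 0.4254 -0.009   1.2605]
```

The views show the wide scraper in the stand's +y slot, with its handle at about (280,237) in top and its rivets facing -y. The stone faces world +y, with its foot at about (441,258) and top edge at about (466,258) in top. The two cameras agree:

- **Handle:** (0.545, 0.089), yaw -8.2°.
- **Stone foot:** (0.500, -0.282, 0.03), slope towards -y, with 41 mm of run against the 40 expected.

>>> {"api": "carry_out", "payload": {"linear": [[0.8,-1,0],[0.8,-1,0],[0.8,-1,0],[0.8,-1,0],[0.8,-1,0],[0.8,-1,0],[0.8,-1,0],[0.8,-1,0],[0.8,-1,0],[0.8,-1,0],[0.8,-1,0],[0.8,-1,0]], "rotation": [[0,0,0.15],[0,0,0.15],[0,0,0.15],[0,0,0.15],[0,0,0.15],[0,0,0.15],[0,0,0.15],[0,0,0.15],[0,0,0.15],[0,0,0.15],[0,0,0.15],[0,0,0.15]], "grip": [-1,-1,-1,-1,-1,-1,-1,-1,-1,-1,-1,-1]}}

```text
time: 1.3
ee_pos: [0.4009, 0.268, 0.239]
tcp_rot: [-180.0, -0.0, 172.2]
wrist_force: [-0.4, 0.1, -0.1]
opening: 0.0852
grasp_force: 0.0
```

>>> {"api": "carry_out", "payload": {"linear": [[0.8,-1,0],[0.8,-1,0],[0.8,-1,0],[0.8,-1,0],[0.8,-1,0],[0.8,-1,-0.5],[0.8,-1,-0.5],[0.8,-1,-0.5],[0.8,-1,-0.5],[0,0,0],[0,0,0]], "rotation": [[0,0,0],[0,0,0],[0,0,0],[0,0,0],[0,0,0],[0,0,0],[0,0,0],[0,0,0],[0,0,0],[0,0,0],[0,0,0]], "grip": [-1,-1,-1,-1,-1,-1,-1,-1,-1,-1,-1]}}

```text
time: 2.4
ee_pos: [0.5443, 0.0887, 0.1987]
tcp_rot: [-180.0, -0.1, 172.1]
wrist_force: [0.5, 0.4, 0.5]
opening: 0.0852
grasp_force: 0.0
```

```bash
python3 -c "
from workcell import bot
o=bot.get_obs();print(o['time'],o['q'],o['ee_pos'],o['tcp_rot'],o['wrist_force'])"
```

```text
2.4 [9.24789456e+00 4.59323007e+00 5.16311578e+00 9.06549227e+01
 1.15558840e-02 1.71878865e+01] [0.54425574 0.08867375 0.19870957] [-1.79985911e+02 -8.46541093e-02  1.72059989e+02] [0.50018594 0.39759999 0.46552546]
```

>>> {"api": "carry_out", "payload": {"linear": [[0,0,-1],[0,0,-1],[0,0,-1],[0,0,-1],[0,0,-0.5],[0,0,-0.5],[0,0,0],[0,0,0],[0,0,0],[0,0,0],[0,0,0],[0,0,0]], "rotation": [[0,0,0],[0,0,0],[0,0,0],[0,0,0],[0,0,0],[0,0,0],[0,0,0],[0,0,0],[0,0,0],[0,0,0],[0,0,0],[0,0,0]], "grip": [-1,-1,-1,-1,-1,-1,-1,1,1,1,1,1], "grip_force": 60}}

```text
time: 3.6
ee_pos: [0.5448, 0.0889, 0.0998]
tcp_rot: [180.0, 0.1, 172.1]
wrist_force: [1.3, -0.2, 4.7]
opening: 0.0213
grasp_force: 59.4
```

>>> {"api": "carry_out", "payload": {"linear": [[0,0,0],[0,0,0],[0,0,0],[0,0,0],[0,0,0]], "rotation": [[0,0,0],[0,0,0],[0,0,0],[0,0,0],[0,0,0]], "grip": [1,1,1,1,1]}}

```text
time: 4.1
ee_pos: [0.5448, 0.0889, 0.0998]
tcp_rot: [180.0, 0.1, 172.1]
wrist_force: [1.1, 0.4, 5.4]
opening: 0.0214
grasp_force: 59.5
```

```bash
cat > tgt.py <<'E'
from h import *
np.set_printoptions(precision=4,suppress=True)
foot=np.array([.4999,-.2816,.03]);a=np.radians(-97.6);u=np.array([np.cos(a),np.sin(a),0]);k=np.array([0,0,1.])
s,c=np.sin(np.radians(35)),np.cos(np.radians(35));zs=s*u+c*k;xs=c*u-s*k
def tcp(z,d,L=.0918): return foot+zs*(z+L)+xs*(d-.0015)
E
python3 -c "
from tgt import *
print(xs,zs);print(tcp(.012,-.05),tcp(.012,0),tcp(.012,.008),tcp(.056,.008))"
```

```text
[-0.1083 -0.812  -0.5736] [-0.0759 -0.5685  0.8192]
[ 0.4976 -0.2988  0.1446] [ 0.4922 -0.3394  0.1159] [ 0.4913 -0.3459  0.1113] [ 0.488  -0.3709  0.1473]
```

>>> {"api": "carry_out", "payload": {"linear": [[0,0,0.5],[0,0,0.8],[0,0,1],[0,0,1],[0,0,1],[0,0,1],[0,0,1],[0,0,1],[0,0,0.7],[0,0,0],[0,0,0]], "rotation": [[0,0,0],[0,0,0],[0,0,0],[0,0,0],[0,0,0],[0,0,0],[0,0,0],[0,0,0],[0,0,0],[0,0,0],[0,0,0]], "grip": [1,1,1,1,1,1,1,1,1,1,1]}}

```text
time: 5.2
ee_pos: [0.5445, 0.0889, 0.2588]
tcp_rot: [-180.0, -0.0, 172.1]
wrist_force: [0.2, -0.8, -2.9]
opening: 0.0211
grasp_force: 58.6
```

>>> {"api": "carry_out", "payload": {"linear": [[-0.1,-0.7,0],[-0.13,-1,0],[-0.13,-1,0],[-0.13,-1,0],[-0.13,-1,0],[-0.13,-1,0],[-0.13,-1,0],[-0.13,-1,0],[-0.13,-1,0],[-0.13,-1,0],[-0.13,-1,0],[-0.13,-1,0]], "rotation": [[0,0,0],[0,0,0],[0,0,0],[0,0,0],[0,0,0],[0,0,0],[0,0,0],[0,0,0],[0,0,0],[0,0,0],[0,0,0],[0,0,0]], "grip": [1,1,1,1,1,1,1,1,1,1,1,1]}}

```text
time: 6.4
ee_pos: [0.5129, -0.1464, 0.2582]
tcp_rot: [180.0, -0.1, 172.1]
wrist_force: [-0.5, 0.6, -1.9]
opening: 0.0208
grasp_force: 58.8
```

>>> {"api": "carry_out", "payload": {"linear": [[-0.13,-1,0],[-0.13,-1,0],[-0.13,-1,0],[-0.13,-1,0],[-0.13,-1,0],[0,0,0],[0,0,0],[0,0,0]], "rotation": [[0.43,-0.06,0],[0.43,-0.06,0],[0.65,-0.09,0],[0.65,-0.09,0],[0.65,-0.09,0],[0.65,-0.09,0],[0.87,-0.12,0],[0,0,0]], "grip": [1,1,1,1,1,1,1,1]}}

```text
time: 7.2
ee_pos: [0.4997, -0.2473, 0.2552]
tcp_rot: [144.7, -0.3, 171.9]
wrist_force: [0.2, -0.1, -2.9]
opening: 0.0211
grasp_force: 59.3
```

```bash
python3 -c "
from workcell import bot
from tgt import *
from scipy.spatial.transform import Rotation as R
o=bot.get_obs();print(o['time'],o['q'],o['ee_pos'],o['tcp_rot'],o['wrist_force'])
m=R.from_euler('xyz',o['tcp_rot'],degrees=True).as_matrix();print(m, 'zang',np.degrees(np.arccos(-m[:,2]@zs)),'yang',np.degrees(np.arccos(abs(m[:,1]@xs))))
print((tcp(.012,-.05)-o['ee_pos'])/.02)"
```

```text
7.2 [-40.3068  22.9217  26.5843 114.5851  29.0891 -37.6194] [ 0.4997 -0.2473  0.2552] [144.7121  -0.3242 171.9304] [ 0.2359 -0.1478 -2.9279]
[[-0.9901  0.1178  0.0765]
 [ 0.1404  0.8077  0.5726]
 [ 0.0057  0.5777 -0.8162]] zang 0.28926280791718684 yang 0.63971460114446
[-0.1066 -2.574  -5.5322]
```

>>> {"api": "carry_out", "payload": {"linear": [[0,-0.4,-0.9],[0,-0.4,-0.9],[0,-0.4,-0.9],[0,-0.4,-0.9],[-0.1,-0.5,-0.95],[0,-0.5,-0.95],[0,0,0],[0,0,0]], "rotation": [[0,0,0],[0,0,0],[0,0,0],[0,0,0],[0,0,0],[0,0,0],[0,0,0],[0,0,0]], "grip": [1,1,1,1,1,1,1,1]}}

```text
time: 8.0
ee_pos: [0.4987, -0.2971, 0.1489]
tcp_rot: [145.0, -0.0, 172.1]
wrist_force: [-0.6, 0.1, -1.4]
opening: 0.0214
grasp_force: 59.2
```

```bash
cat > st.py <<'E'
import sys,cv2
from tgt import *
def st(*tg):
    o=bot.get_obs();print(round(o['time'],1),o['q'],o['ee_pos'],o['tcp_rot'],o['wrist_force'])
    for t in tg: print(np.round((tcp(*t)-o['ee_pos'])/.02,2))
E
python3 - <<'E'
from st import *
st((.012,-.05),(.012,.008))
t=bot.camera("top")[200:310,400:510];s=bot.camera("scene")[290:450,320:480]
cv2.imwrite("pics/d.png",np.hstack([cv2.resize(t,(400,400)),cv2.resize(s,(400,400))]))
E
```

```text
8.0 [-43.62    27.5221  20.9792 105.7311  27.7469 -41.2605] [ 0.4987 -0.2971  0.1489] [144.9823  -0.0461 172.0878] [-0.5939  0.0639 -1.3707]
[-0.06 -0.08 -0.22]
[-0.37 -2.44 -1.88]
```

View pics/d.png

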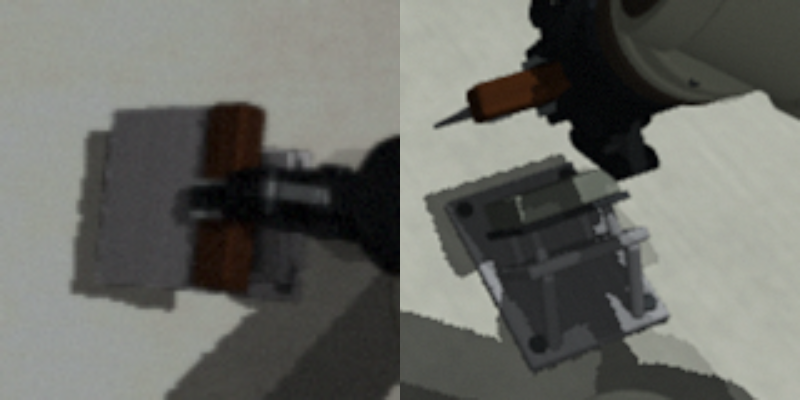

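The scraper is square and parallel in front of the stone, plain side up, held mid-handle. Next I press it in.

>>> {"api": "carry_out", "payload": {"linear": [[-0.07,-0.5,-0.38],[-0.07,-0.5,-0.38],[-0.07,-0.5,-0.38],[-0.07,-0.5,-0.38],[-0.07,-0.44,-0.36],[0,0,0],[0,0,0],[0,0,0]], "rotation": [[0,0,0],[0,0,0],[0,0,0],[0,0,0],[0,0,0],[0,0,0],[0,0,0],[0,0,0]], "grip": [1,1,1,1,1,1,1,1]}}

```text
time: 8.9
ee_pos: [0.4919, -0.3453, 0.1119]
tcp_rot: [145.0, -0.0, 172.1]
wrist_force: [0.1, 3.1, -2.0]
opening: 0.0212
grasp_force: 59.1
```

```bash
python3 -c "
from st import *
st((.012,.008))
print('F along -xs',-bot.get_obs()['wrist_force']@xs, 'along zs',bot.get_obs()['wrist_force']@zs)"
```

```text
8.9 [-46.9123  32.9138  24.3176 105.2165  26.4377 -44.7202] [ 0.4919 -0.3453  0.1119] [145.0041  -0.0156 172.1421] [ 0.0545  3.0966 -2.0229]
[-0.03 -0.03 -0.03]
F along -xs 1.3599228175333211 along zs -3.4217318941270327
```

>>> {"api": "carry_out", "payload": {"linear": [[-0.01,-0.12,-0.08],[0,0,0],[0,0,0],[0,0,0]], "rotation": [[0,0,0],[0,0,0],[0,0,0],[0,0,0]], "grip": [1,1,1,1]}}

```text
time: 9.3
ee_pos: [0.4918, -0.3481, 0.1103]
tcp_rot: [145.0, 0.0, 172.1]
wrist_force: [0.1, 4.1, -0.2]
opening: 0.021
grasp_force: 59.3
```

```bash
python3 -c "
from st import *
st((.012,.0105),(.056,.0105))
print('F along -xs',-bot.get_obs()['wrist_force']@xs, 'along zs',bot.get_obs()['wrist_force']@zs)
c=bot.camera('top')[200:310,400:510];s=bot.camera('scene')[290:450,320:480]
cv2.imwrite('pics/e.png',np.hstack([cv2.resize(c,(400,400)),cv2.resize(s,(400,400))]))"
```

```text
9.3 [-47.0788  33.2087  24.5726 105.2079  26.3776 -44.8747] [ 0.4918 -0.3481  0.1103] [145.0269   0.014  172.1265] [ 0.0585  4.0622 -0.211 ]
[-0.03  0.01 -0.02]
[-0.2  -1.24  1.78]
F along -xs 3.183661326302446 along zs -2.486758278484694
```

View pics/e.png

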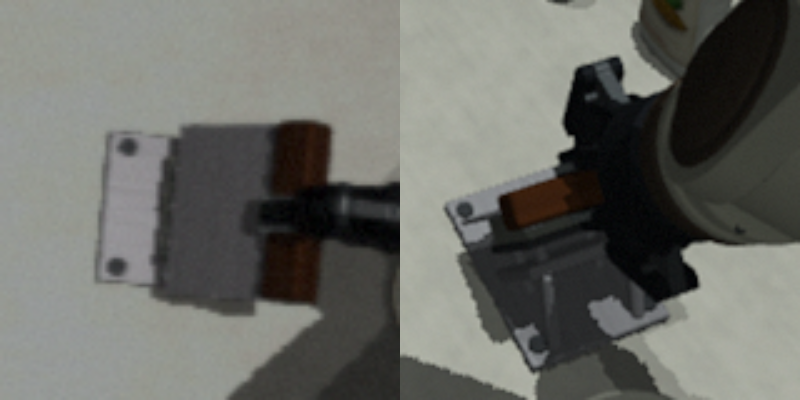

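Riveted side is lying on the stone with its edge just above the foot, and the normal force is about 4.5 N (roughly 10 mm in). Drawing up.

>>> {"api": "carry_out", "payload": {"linear": [[-0.02,-0.156,0.225],[-0.02,-0.156,0.225],[-0.02,-0.156,0.225],[-0.02,-0.156,0.225],[-0.02,-0.156,0.225],[-0.02,-0.156,0.225],[-0.02,-0.156,0.225],[-0.02,-0.156,0.225],[0,0,0],[0,0,0],[0,0,0]], "rotation": [[0,0,0],[0,0,0],[0,0,0],[0,0,0],[0,0,0],[0,0,0],[0,0,0],[0,0,0],[0,0,0],[0,0,0],[0,0,0]], "grip": [1,1,1,1,1,1,1,1,1,1,1]}}

```text
time: 10.5
ee_pos: [0.4885, -0.3734, 0.1463]
tcp_rot: [145.0, 0.0, 172.1]
wrist_force: [0.8, 1.8, 2.5]
opening: 0.0212
grasp_force: 59.6
```

```bash
python3 -c "
from st import *
st((.056,.0105),(.056,-.05))
print('F along -xs',-bot.get_obs()['wrist_force']@xs, 'along zs',bot.get_obs()['wrist_force']@zs)
c=bot.camera('top')[200:310,400:510];s=bot.camera('scene')[290:450,320:480]
cv2.imwrite('pics/f.png',np.hstack([cv2.resize(c,(400,400)),cv2.resize(s,(400,400))]))"
```

```text
10.5 [-48.6697  35.9031  32.3975 111.0045  25.7338 -46.465 ] [ 0.4885 -0.3734  0.1463] [145.0495   0.0374 172.1025] [0.7776 1.8397 2.5283]
[-0.04  0.02 -0.02]
[0.29 2.48 1.72]
F along -xs 3.0281863427991222 along zs 0.9661229796081113
```

View pics/f.png

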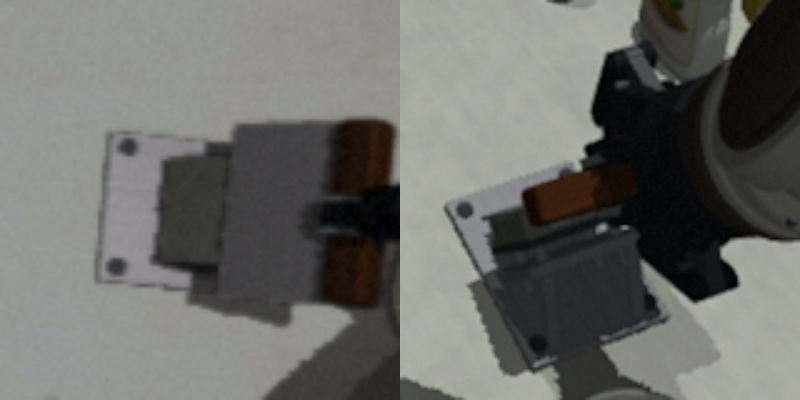

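Riveted side pressed with the edge about 50 mm up. I'll go a few mm more, back off, rise and turn the tool 180°.

>>> {"api": "carry_out", "payload": {"linear": [[-0.01,-0.11,0.16],[0,0,0],[0,0,0],[0.08,0.61,0.43],[0.08,0.61,0.43],[0.08,0.61,0.43],[0.08,0.61,0.43],[0,0.9,0.9],[0,0.9,0.9],[0,0.9,0.9],[0,0.9,0.9],[0,0,0]], "rotation": [[0,0,0],[0,0,0],[0,0,0],[0,0,0],[0,0,0],[0,0,0],[0,0,0],[0,0,0],[0,0,0],[0,0,0],[0,0,0],[0,0,0]], "grip": [1,1,1,1,1,1,1,1,1,1,1,1]}}

```text
time: 11.8
ee_pos: [0.495, -0.2523, 0.2597]
tcp_rot: [145.2, 0.3, 172.2]
wrist_force: [-0.5, 0.0, -0.8]
opening: 0.0213
grasp_force: 59.4
```

>>> {"api": "carry_out", "payload": {"linear": [[0,0,0],[0,0,0],[0,0,0],[0,0,0],[0,0,0],[0,0,0],[0,0,0],[0,0,0],[0,0,0],[0,0,0],[0,0,0],[0,0,0]], "rotation": [[0.0743,0.556,-0.801],[0.0743,0.556,-0.801],[0.0743,0.556,-0.801],[0.0743,0.556,-0.801],[0.0743,0.556,-0.801],[0.0743,0.556,-0.801],[0.0743,0.556,-0.801],[0.0743,0.556,-0.801],[0.0743,0.556,-0.801],[0.0743,0.556,-0.801],[0.0743,0.556,-0.801],[0.0743,0.556,-0.801]], "grip": [1,1,1,1,1,1,1,1,1,1,1,1]}}

```text
time: 13.0
ee_pos: [0.4946, -0.2547, 0.2552]
tcp_rot: [-176.9, -34.7, 77.0]
wrist_force: [-0.7, 0.0, -3.6]
opening: 0.021
grasp_force: 59.4
```

>>> {"api": "carry_out", "payload": {"linear": [[0,0,0],[0,0,0],[0,0,0],[0,0,0],[0,0,0],[0,0,0],[0,0,0],[0,0,0],[0,0,0],[0,0,0],[0,0,0],[0,0,0]], "rotation": [[0.0743,0.556,-0.801],[0.0743,0.556,-0.801],[0.0743,0.556,-0.801],[0.0743,0.556,-0.801],[0.0743,0.556,-0.801],[0.0743,0.556,-0.801],[0.0743,0.556,-0.801],[0.0743,0.556,-0.801],[0.0743,0.556,-0.801],[0.0743,0.556,-0.801],[0.0743,0.556,-0.801],[0,0,0]], "grip": [1,1,1,1,1,1,1,1,1,1,1,1]}}

```text
time: 14.2
ee_pos: [0.4946, -0.2546, 0.2553]
tcp_rot: [-145.0, 0.3, -7.7]
wrist_force: [0.2, 0.2, -2.6]
opening: 0.0208
grasp_force: 59.4
```

```bash
python3 -c "
from st import *
from scipy.spatial.transform import Rotation as R
st((.012,-.05))
o=bot.get_obs();m=R.from_euler('xyz',o['tcp_rot'],degrees=True).as_matrix();print('rotvec fix units',R.from_matrix(np.c_[np.cross(-xs,-zs),-xs,-zs]@m.T).as_rotvec(degrees=True)/8)"
```

```text
14.2 [-40.9963  23.2173  27.0265 115.0583  28.5285 141.3665] [ 0.4946 -0.2546  0.2553] [-144.9708    0.298    -7.7296] [ 0.1655  0.249  -2.649 ]
[ 0.15 -2.21 -5.53]
rotvec fix units [  1.6719  12.7815 -18.3992]
```

>>> {"api": "carry_out", "payload": {"linear": [[0.02,-0.387,-0.895],[0.02,-0.387,-0.895],[0.02,-0.387,-0.895],[0.02,-0.387,-0.895],[0.02,-0.387,-0.895],[0.02,-0.387,-0.895],[0,0,0],[0,0,0]], "rotation": [[0,0,0],[0,0,0],[0,0,0],[0,0,0],[0,0,0],[0,0,0],[0,0,0],[0,0,0]], "grip": [1,1,1,1,1,1,1,1]}}

```text
time: 15.0
ee_pos: [0.497, -0.301, 0.148]
tcp_rot: [-144.9, 0.3, -7.7]
wrist_force: [-0.1, -0.9, -1.1]
opening: 0.0212
grasp_force: 59.4
```

>>> {"api": "carry_out", "payload": {"linear": [[-0.055,-0.41,-0.29],[-0.055,-0.41,-0.29],[-0.055,-0.41,-0.29],[-0.055,-0.41,-0.29],[-0.055,-0.41,-0.29],[-0.055,-0.41,-0.29],[0,0,0],[0,0,0],[0,0,0],[0,0,0]], "rotation": [[0,0,0],[0,0,0],[0,0,0],[0,0,0],[0,0,0],[0,0,0],[0,0,0],[0,0,0],[0,0,0],[0,0,0]], "grip": [1,1,1,1,1,1,1,1,1,1]}}

```text
time: 16.0
ee_pos: [0.4905, -0.3498, 0.1137]
tcp_rot: [-145.0, 0.2, -7.6]
wrist_force: [-1.3, 4.5, -0.3]
opening: 0.0208
grasp_force: 59.3
```

```bash
python3 -c "
from st import *
st((.016,.0105),(.06,.0105))
print('F along -xs',-bot.get_obs()['wrist_force']@xs, 'along zs',bot.get_obs()['wrist_force']@zs)
c=bot.camera('top')[200:310,400:510];s=bot.camera('scene')[290:450,320:480]
cv2.imwrite('pics/g.png',np.hstack([cv2.resize(c,(400,400)),cv2.resize(s,(400,400))]))"
```

```text
16.0 [-47.1767  33.6029  25.4534 106.0693  26.1419 134.8003] [ 0.4905 -0.3498  0.1137] [-144.955     0.2259   -7.6092] [-1.2827  4.515  -0.318 ]
[ 0.01 -0.02 -0.03]
[-0.16 -1.27  1.77]
F along -xs 3.3446409811015623 along zs -2.730091864700033
```

View pics/g.png

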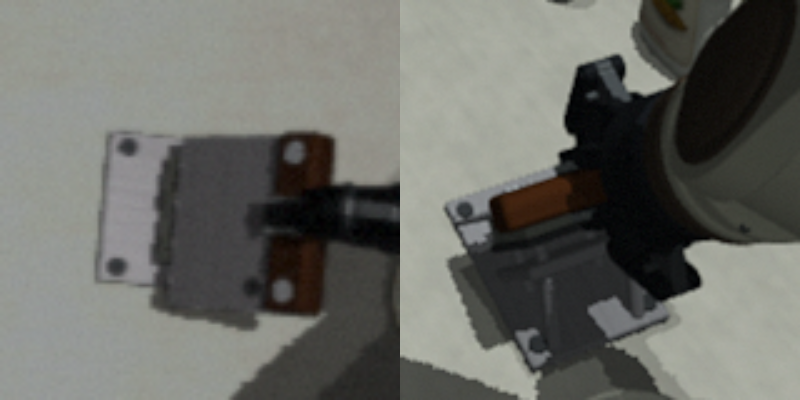

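Rivets now face up, and the edge is just above the foot with about 4.5 N. Drawing up, then backing off.

>>> {"api": "carry_out", "payload": {"linear": [[-0.02,-0.156,0.225],[-0.02,-0.156,0.225],[-0.02,-0.156,0.225],[-0.02,-0.156,0.225],[-0.02,-0.156,0.225],[-0.02,-0.156,0.225],[-0.02,-0.156,0.225],[-0.02,-0.156,0.225],[0,0,0],[0,0,0],[0,0,0]], "rotation": [[0,0,0],[0,0,0],[0,0,0],[0,0,0],[0,0,0],[0,0,0],[0,0,0],[0,0,0],[0,0,0],[0,0,0],[0,0,0]], "grip": [1,1,1,1,1,1,1,1,1,1,1]}}

```text
time: 17.2
ee_pos: [0.4873, -0.3754, 0.1496]
tcp_rot: [-145.0, 0.2, -7.7]
wrist_force: [-0.3, 1.9, 1.4]
opening: 0.0212
grasp_force: 59.7
```

```bash
python3 -c "
from st import *
st((.06,.0105))
print('F along -xs',-bot.get_obs()['wrist_force']@xs, 'along zs',bot.get_obs()['wrist_force']@zs)
c=bot.camera('top')[200:310,400:510];cv2.imwrite('pics/i.png',cv2.resize(c,(400,400)))
# pan rim: outer contour fit
t=cv2.imread('pics/top0.png');g=t[190:290,118:240].astype(int)
hsv=cv2.cvtColor(t[180:300,110:250],cv2.COLOR_BGR2HSV)
for n,p in(('tl',[127,208]),('tr',[228,196]),('br',[235,270]),('bl',[131,284])):pass
cv2.imwrite('pics/pan.png',np.hstack([cv2.resize(t[180:300,110:250],(560,480),interpolation=cv2.INTER_CUBIC),np.vstack([cv2.resize(c,(240,240)),np.zeros((240,240,3),np.uint8)])]))"
```

```text
17.2 [-48.7816  36.3954  33.4366 111.8977  25.4967 133.2216] [ 0.4873 -0.3754  0.1496] [-144.9847    0.1857   -7.6536] [-0.3015  1.8559  1.4052]
[ 0.    0.01 -0.02]
F along -xs 2.2802121882699398 along zs 0.1188248638505354
```

View pics/pan.png

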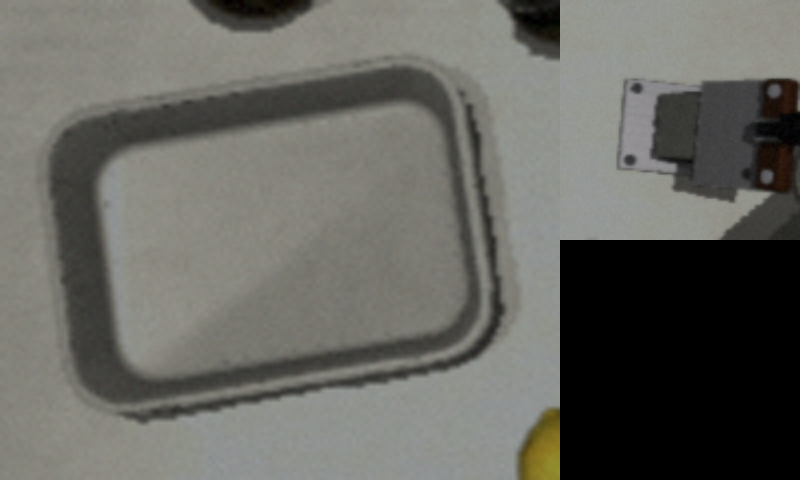

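Plain side is drawn up to about 53 mm with the stone still pressed. I'll press slightly more for margin, then back off and turn back. The last joint would otherwise pass its range at the pan.

>>> {"api": "carry_out", "payload": {"linear": [[-0.01,-0.1,-0.07],[0,0,0],[0,0,0],[0.08,0.61,0.43],[0.08,0.61,0.43],[0.08,0.61,0.43],[0.08,0.61,0.43],[0,0.9,0.9],[0,0.9,0.9],[0,0.9,0.9],[0,0.9,0.9],[0,0,0]], "rotation": [[0,0,0],[0,0,0],[0,0,0],[0,0,0],[0,0,0],[0,0,0],[0,0,0],[0,0,0],[0,0,0],[0,0,0],[0,0,0],[0,0,0]], "grip": [1,1,1,1,1,1,1,1,1,1,1,1]}}

```text
time: 18.45
ee_pos: [0.4938, -0.2541, 0.2584]
tcp_rot: [-145.1, -0.0, -7.5]
wrist_force: [0.1, -0.9, -1.4]
opening: 0.0208
grasp_force: 59.5
```

>>> {"api": "carry_out", "payload": {"linear": [[0,0,0],[0,0,0],[0,0,0],[0,0,0],[0,0,0],[0,0,0],[0,0,0],[0,0,0],[0,0,0],[0,0,0],[0,0,0],[0,0,0]], "rotation": [[-0.0743,-0.556,0.801],[-0.0743,-0.556,0.801],[-0.0743,-0.556,0.801],[-0.0743,-0.556,0.801],[-0.0743,-0.556,0.801],[-0.0743,-0.556,0.801],[-0.0743,-0.556,0.801],[-0.0743,-0.556,0.801],[-0.0743,-0.556,0.801],[-0.0743,-0.556,0.801],[-0.0743,-0.556,0.801],[-0.0743,-0.556,0.801]], "grip": [1,1,1,1,1,1,1,1,1,1,1,1]}}

```text
time: 19.65
ee_pos: [0.4934, -0.2565, 0.2539]
tcp_rot: [177.2, -34.7, 87.3]
wrist_force: [0.6, 0.4, -1.4]
opening: 0.0212
grasp_force: 59.7
```

>>> {"api": "carry_out", "payload": {"linear": [[0,0,0],[0,0,0],[0,0,0],[0,0,0],[0,0,0],[0,0,0],[0,0,0],[0,0,0],[0,0,0],[0,0,0],[0,0,0],[0,0,0]], "rotation": [[-0.0743,-0.556,0.801],[-0.0743,-0.556,0.801],[-0.0743,-0.556,0.801],[-0.0743,-0.556,0.801],[-0.0743,-0.556,0.801],[-0.0743,-0.556,0.801],[-0.0743,-0.556,0.801],[-0.0743,-0.556,0.801],[-0.0743,-0.556,0.801],[-0.0743,-0.556,0.801],[-0.0743,-0.556,0.801],[0,0,0]], "grip": [1,1,1,1,1,1,1,1,1,1,1,1]}}

```text
time: 20.85
ee_pos: [0.4934, -0.2564, 0.254]
tcp_rot: [145.0, 0.0, 172.2]
wrist_force: [-0.2, -0.5, -1.5]
opening: 0.0208
grasp_force: 59.6
```

```bash
python3 -c "
from st import *
r=ray('top',crop([[267,233]],110,180,4),.04);f=ray('top',crop([[282,240]],110,180,4),.002);print(r,f)
c0=(r[0]+f[0])/2;y=np.radians(9.5);py=np.array([-np.sin(y),np.cos(y),0])
z=-s*py+c*k;E=c0+.05*py;E[2]=.007;T=E+.0918*z;st();print(T,(T-bot.get_obs()['ee_pos'])/.02,z)"
```

```text
[[0.5536 0.3428 0.04  ]] [[0.5532 0.3445 0.002 ]]
20.9 [-41.251   22.9453  26.5709 114.6782  28.5811 -38.9032] [ 0.4934 -0.2564  0.254 ] [145.0373   0.0477 172.2175] [-0.1846 -0.46   -1.5346]
[0.5538 0.341  0.0822] [ 3.0218 29.8735 -8.591 ] [ 0.0947 -0.5657  0.8192]
```

>>> {"api": "carry_out", "payload": {"linear": [[0.1,0.7,0],[0.1,1,0],[0.1,1,0],[0.1,1,0],[0.1,1,0],[0.1,1,0],[0.1,1,0],[0.1,1,0],[0.1,1,0],[0.1,1,0],[0.1,1,0],[0.1,1,0]], "rotation": [[0,0,0],[0,0,0],[0,0,0],[0,0,0],[0,0,0],[0,0,0],[0,0,0],[0,0,0],[0,0,0],[0,0,0],[0,0,0],[0,0,0]], "grip": [1,1,1,1,1,1,1,1,1,1,1,1]}}

```text
time: 22.05
ee_pos: [0.5173, -0.0216, 0.2542]
tcp_rot: [145.0, -0.2, 171.9]
wrist_force: [0.2, -0.1, -1.0]
opening: 0.0211
grasp_force: 59.6
```

>>> {"api": "carry_out", "payload": {"linear": [[0.1,1,0],[0.1,1,0],[0.1,1,0],[0.1,1,0],[0.1,1,0],[0.1,1,0],[0.1,1,0],[0.1,1,0],[0.1,1,0],[0.1,1,0],[0.1,1,0],[0.1,1,0]], "rotation": [[0,0,0],[0,0,0],[0,0,0],[0,0,0],[0,0,0],[0,0,0],[0,0,0],[0,0,0],[0,0,0],[0,0,0],[0,0,0.36],[0,0,0.36]], "grip": [1,1,1,1,1,1,1,1,1,1,1,1]}}

```text
time: 23.25
ee_pos: [0.541, 0.2183, 0.2544]
tcp_rot: [145.1, -0.1, 177.8]
wrist_force: [0.4, 0.1, -2.5]
opening: 0.0208
grasp_force: 59.6
```

>>> {"api": "carry_out", "payload": {"linear": [[0.1,1,0],[0.1,1,0],[0.1,1,0],[0.1,1,0],[0.1,1,0],[0.1,1,0],[0,0,0],[0,0,0]], "rotation": [[0,0,0.36],[0,0,0.36],[0,0,0.36],[0,0,0.36],[0,0,0],[0,0,0],[0,0,0],[0,0,0]], "grip": [1,1,1,1,1,1,1,1]}}

```text
time: 24.05
ee_pos: [0.5531, 0.3376, 0.254]
tcp_rot: [145.1, -0.1, -170.7]
wrist_force: [0.1, -0.4, -2.1]
opening: 0.0207
grasp_force: 59.5
```

```bash
python3 -c "
from st import *
st();print((np.array([.5538,.341,.0822])-bot.get_obs()['ee_pos'])/.02)"
```

```text
24.1 [17.3631 10.3747 12.0785 86.2427 34.5653  9.7912] [0.5531 0.3376 0.254 ] [ 145.0592   -0.1294 -170.6871] [ 0.1317 -0.395  -2.0731]
[ 0.0375  0.1709 -8.5914]
```

Now I lower it, let go (the handle should lean onto the lower finger) and back out along the tool axis.

>>> {"api": "carry_out", "payload": {"linear": [[0,0,-1],[0,0,-1],[0,0,-1],[0,0,-1],[0,0,-1],[0,0,-1],[0,0.1,-1],[0,0.1,-0.8],[0,0,-0.4],[0,0,-0.3],[0,0,0],[0,0,0]], "rotation": [[0,0,0],[0,0,0],[0,0,0],[0,0,0],[0,0,0],[0,0,0],[0,0,0],[0,0,0],[0,0,0],[0,0,0],[0,0,0],[0,0,0]], "grip": [1,1,1,1,1,1,1,1,1,1,1,1]}}

```text
time: 25.25
ee_pos: [0.5539, 0.3415, 0.0853]
tcp_rot: [145.0, 0.1, -170.6]
wrist_force: [0.6, 0.7, -1.8]
opening: 0.021
grasp_force: 59.6
```

>>> {"api": "carry_out", "payload": {"linear": [[0,0,0],[0,0,0],[0,0,0],[0,0,0],[0,0,0],[0,0,0],[0,0,0],[0,0,0],[0,0,0]], "rotation": [[0,0,0],[0,0,0],[0,0,0],[0,0,0],[0,0,0],[0,0,0],[0,0,0],[0,0,0],[0,0,0]], "grip": [-1,-1,-1,-1,-1,-1,-1,-1,-1]}}

```text
time: 26.15
ee_pos: [0.5535, 0.3416, 0.0845]
tcp_rot: [145.0, 0.0, -170.6]
wrist_force: [-0.4, 0.2, -1.4]
opening: 0.0853
grasp_force: 0.5
```

>>> {"api": "carry_out", "payload": {"linear": [[0.05,-0.28,0.41],[0.05,-0.28,0.41],[0.05,-0.28,0.41],[0.05,-0.28,0.41],[0.05,-0.28,0.41],[0.05,-0.28,0.41],[0.05,-0.28,0.41],[0.05,-0.28,0.41],[0,-0.2,0.8],[0,0,1],[0,0,1],[0,0,1]], "rotation": [[0,0,0],[0,0,0],[0,0,0],[0,0,0],[0,0,0],[0,0,0],[0,0,0],[0,0,0],[0,0,0],[0,0,0],[0,0,0],[0,0,0]], "grip": [-1,-1,-1,-1,-1,-1,-1,-1,-1,-1,-1,-1]}}

```text
time: 27.35
ee_pos: [0.5615, 0.2924, 0.2272]
tcp_rot: [145.0, 0.0, -170.6]
wrist_force: [-0.2, -0.2, -0.1]
opening: 0.0857
grasp_force: 0.0
```

```bash
python3 -c "
from st import *
st()
c=bot.camera('top')[180:300,110:270];s=bot.camera('scene')[110:230,170:330]
cv2.imwrite('pics/j.png',np.hstack([cv2.resize(c,(400,300)),cv2.resize(s,(400,300))]))"
```

```text
27.4 [13.0194 10.5648  9.3786 86.2775 34.8895  4.4255] [0.5615 0.2924 0.2272] [ 145.0301    0.0016 -170.6094] [-0.1886 -0.1529 -0.1438]
```

View pics/j.png

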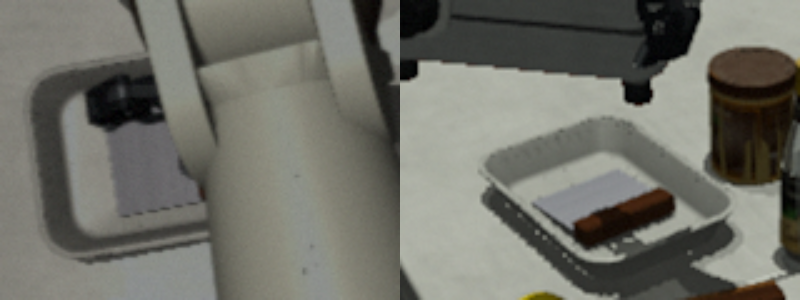

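```bash
python3 -c "
from st import *
h=ray('scene',[260,197],.016)[0];e=ray('top',[154.5,248],.002)[0];print('handle',h,'edge',e)
print('middle-pan',h-np.array([.5534,.3437,0])+.043*np.array([-.165,.986,0]))
bot.job_done();print('done')"
```

```text
handle [0.5581 0.3011 0.016 ] edge [0.5337 0.4064 0.002 ]
middle-pan [-0.0024 -0.0002  0.016 ]
the job is handed in; nothing more can be done
done
```

I honed both sides of the wide scraper on the stone, riveted side first, then dropped it in the pan, where it lies flat close to the middle. I handed the job in at about 27 s; the result was not reported back, so the stone's press depth is inferred from wrist force.

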